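Reload four lab containers into a carrier rack in reverse order

ROBOT

A 7-joint arm with a two-finger parallel gripper is mounted at the origin on a cart in front of the work surface, level with it; the furniture and walls round the work are solid. World frame = base frame: x ahead of the robot, y to its left, z up, the work surface at z = 0. Lengths are in m, angles in degrees, forces in N, time in s.
With the tool pointing down it reaches from about 0.425 to 0.875 m from the base axis. Payload 8.4 kg.
Tool frame: the origin (TCP) lies on the front face of the gripper's body, between the roots of the fingers; the fingertips stand 70 mm ahead of it and the grasp point (between the pads) lies 51 mm ahead of it (bot.finger_overhang is the distance from the TCP to the fingertips, in m); z points along the fingers, y is the direction in which the jaws open and shut (so a half turn about z gives the same grasp; the last joint's range is limited). The gripper opens to 87 mm and grips with 3 to 60 N. Pads are 19 mm wide; open, the fingers measure 117 mm over their backs; the gripper's body (75 mm by 190 mm) begins 51 mm behind the grasp point.
Start: joints at [-81.429, 19.091, 2.286, 83.961, -0.768, 76.965, -3.352], TCP at [0.16, 0.63, 0.292] pointing down, gripper open.
Joint ranges: [-147.57, 147.57], [-21.85, 119.76], [-74.77, 79.35], [14.55, 137.4], [-85.83, 265.84], [4.83, 119.75], [-152.11, 152.11]. Speed limits (degrees/s): [127.2, 127.2, 159.86, 159.86, 180, 180, 180].

INTERFACE

Orientations are given as [roll, pitch, yaw] about the fixed x, y, z axes, in that order (R = Rz(yaw) Ry(pitch) Rx(roll)).
In Python, from plant import bot, viewer gives the robot as it stands.
- The arm moves only by the tool arm_command, never from a script. Its argument "series" is a list of rows, each a list of 4 numbers: the shift along the tool's x, y, z in m, then the turn about the tool's z in rad. A call has 1 to 12 rows; each row shifts and turns the commanded pose from where the row before left it, along the tool's axes as they then stand; what a row does not reach is not made up. A row lasts 1/12 s, in which the tool goes at most 41.7 mm and 7.16 degrees, less where a joint would pass 70% of its speed; a pose out of reach is approached as far as the arm can. A call is refused whole if a number of a shift passes 0.0417 or a number of a turn 0.125, either way. A call with a gripper value outside its range is refused whole. "claw" is the gripper command: -1 is shut, 1 is fully open, values between are in proportion, set as the call begins (left out, the last holds). The fingers move at their own pace and stop on an object; "grip_force" is the grip in N (left out, the last holds). Time passes only in rows, so rows that do not move let the fingers close. It gives the time, the measured TCP pose, the force and the opening at its end, in the units of the state.
- bot.state(): the state, without advancing time (a new reading comes with each control period).
- viewer.capture(name): name is "scene" or "top" or "wrist"; returns the picture (420x560x3 uint8, red, green, blue); there is no depth.
- viewer.calibration(name): a dict with "intrinsics" (3x3 intrinsics, pixels), "pose" (4x4, takes a point from camera to world coordinates). Camera axes: x right, y up, looking along -z (the intrinsics and any distortion apply to the point x, -y, -z); pixel columns grow to the right and rows downward; lengths in m; the calibration is good to about 2 mm. A picture is of the moment at which its call begins: read the wrist's pose just before it. calibration takes no time and is no camera call; for the wrist camera it gives the pose at the moment of the call.
- bot.job_done(): hands the job in, once; it reports no verdict.
The state is a dict: "time_s": time; "joints": joint angles; "joint_velocities": joint speeds; "effort": joint torques, N m; "ee_pos": TCP position; "eef_rot": TCP orientation; "wrist_force": force on the tool from outside, world axes, zero at the start; "torque": the same for the moment, N m; "width": finger opening in m.
Only numpy, scipy, OpenCV 4.12 (cv2) and the standard library are available. Lean on these libraries where they do the work, as an engineer would, in place of code of your own. Each camera call takes 0.05 s, during which the arm holds its last target. There are 200 camera calls.

TASK

Move the four containers from the full grey rack into the empty aluminium carrier, in reverse order: the one that stands nearest the grey rack's pull tab goes into the carrier well farthest from the carrier's pull tab, the next into the next well, and so on, so that the one farthest from the grey rack's tab ends up beside the carrier's tab. Stand each one upright and flat on the floor of its own well, lowering it into place rather than dropping it.

Things in the scene. Friction and masses are not known exactly. Their poses are not given: they have to be found in the camera images.
- jar_center (a point): Low round specimen jar with a screw lid, 45 mm in diameter, 52 mm high, about 0.11 kg. Grip at half height or a little above, by the body. Site: its centre, half-way up (26 mm above its underside); z is up its own axis. Round: yaw does not matter.
- bottle_center (a point): Round reagent bottle of clear plastic with a narrow black cap, the tallest of the four: body 48 mm in diameter, 98 mm high, about 0.14 kg. Grip the body at half height. Site: its centre, half-way up (49 mm above its underside); z is up its own axis. Round: yaw does not matter.
- beaker_center (a point): Open clear glass beaker, 55 mm in diameter, 70 mm high, light. Grip it across the outside of the wall. Site: its centre, half-way up (35 mm above its underside); z is up its own axis. Round: yaw does not matter.
- canister_center (a point): Plain aluminium canister with a flat round lid, the slimmest: body 40 mm in diameter, lid 42 mm, 80 mm high, about 0.12 kg. Grip the body. Site: its centre, half-way up (40 mm above its underside); z is up its own axis. Round: yaw does not matter.
- store_rack: The full rack: grey plastic, fixed, 300 x 80 mm along its x, y. A flat loop-shaped pull tab (60 mm wide, 35 mm long) sticks out of its +x end only. Four wells in a row at x = +111, +37, -37, -111 mm, y = 0, each 70 x 72 mm. The mats are their floors, upper face at z = 6 mm. Dividers across the row are 14 mm high, side lips along it 10 mm. Origin on the table under its centre, z up.
- carrier: The empty rack: bare aluminium, fixed; size, tab (+x end), wells (x = +111, +37, -37, -111 mm, y = 0), dividers and lips as on the grey rack; well floors at z = 6 mm. Origin on the table under its centre, z up. In both racks grip across the row (along the rack's y), fingertips above z = 12 mm to clear the lips.
- mat_jar: Black flat rubber mat, 66 x 68 x 3 mm, fixed in the well of the grey rack in which the jar stands at the start; it stays there all the time and so tells which well that was. Origin at the centre of its underside, 3 mm above the table; axes as the grey rack's.
- mat_bottle: Black flat rubber mat, 66 x 68 x 3 mm, fixed in the well of the grey rack in which the bottle stands at the start; it stays there all the time and so tells which well that was. Origin at the centre of its underside, 3 mm above the table; axes as the grey rack's.
- mat_beaker: Black flat rubber mat, 66 x 68 x 3 mm, fixed in the well of the grey rack in which the beaker stands at the start; it stays there all the time and so tells which well that was. Origin at the centre of its underside, 3 mm above the table; axes as the grey rack's.
- mat_canister: Black flat rubber mat, 66 x 68 x 3 mm, fixed in the well of the grey rack in which the canister stands at the start; it stays there all the time and so tells which well that was. Origin at the centre of its underside, 3 mm above the table; axes as the grey rack's.
Mind the look-alikes: they are no part of the job. What is shaped like the part that bears bottle_center but green or orange is not meant.

How it is judged (in metres and radians):
At the end, for the whole second after the job is handed in: Each container stands released and at rest in the carrier well that mirrors its start well (distance from the tab reversed): its axis within 18 mm of the well's centre along and across the carrier, standing on the well floor (height within 4 mm), tilted less than 0.1 rad (((x of mat_jar in the frame of store_rack between 0.081 and 0.141 m and x of jar_center in the frame of carrier between -0.129 and -0.093 m) or (x of mat_jar in the frame of store_rack between 0.007 and 0.067 m and x of jar_center in the frame of carrier between -0.055 and -0.019 m) or (x of mat_jar in the frame of store_rack between -0.067 and -0.007 m and x of jar_center in the frame of carrier between 0.019 and 0.055 m) or (x of mat_jar in the frame of store_rack between -0.141 and -0.081 m and x of jar_center in the frame of carrier between 0.093 and 0.129 m)) and y of jar_center in the frame of carrier between -0.018 and 0.018 m and z of jar_center in the frame of carrier between 0.028 and 0.036 m and angle between each of jar_center, bottle_center, beaker_center, canister_center's own z axis and vertical below 0.1 rad and linear speed of each of jar, bottle, beaker, canister below 0.02 m/s and ((x of mat_bottle in the frame of store_rack between 0.081 and 0.141 m and x of bottle_center in the frame of carrier between -0.129 and -0.093 m) or (x of mat_bottle in the frame of store_rack between 0.007 and 0.067 m and x of bottle_center in the frame of carrier between -0.055 and -0.019 m) or (x of mat_bottle in the frame of store_rack between -0.067 and -0.007 m and x of bottle_center in the frame of carrier between 0.019 and 0.055 m) or (x of mat_bottle in the frame of store_rack between -0.141 and -0.081 m and x of bottle_center in the frame of carrier between 0.093 and 0.129 m)) and y of bottle_center in the frame of carrier between -0.018 and 0.018 m and z of bottle_center in the frame of carrier between 0.051 and 0.059 m and ((x of mat_beaker in the frame of store_rack between 0.081 and 0.141 m and x of beaker_center in the frame of carrier between -0.129 and -0.093 m) or (x of mat_beaker in the frame of store_rack between 0.007 and 0.067 m and x of beaker_center in the frame of carrier between -0.055 and -0.019 m) or (x of mat_beaker in the frame of store_rack between -0.067 and -0.007 m and x of beaker_center in the frame of carrier between 0.019 and 0.055 m) or (x of mat_beaker in the frame of store_rack between -0.141 and -0.081 m and x of beaker_center in the frame of carrier between 0.093 and 0.129 m)) and y of beaker_center in the frame of carrier between -0.018 and 0.018 m and z of beaker_center in the frame of carrier between 0.037 and 0.045 m and ((x of mat_canister in the frame of store_rack between 0.081 and 0.141 m and x of canister_center in the frame of carrier between -0.129 and -0.093 m) or (x of mat_canister in the frame of store_rack between 0.007 and 0.067 m and x of canister_center in the frame of carrier between -0.055 and -0.019 m) or (x of mat_canister in the frame of store_rack between -0.067 and -0.007 m and x of canister_center in the frame of carrier between 0.019 and 0.055 m) or (x of mat_canister in the frame of store_rack between -0.141 and -0.081 m and x of canister_center in the frame of carrier between 0.093 and 0.129 m)) and y of canister_center in the frame of carrier between -0.018 and 0.018 m and z of canister_center in the frame of carrier between 0.042 and 0.05 m); the robot touches nothing.
It fails at once if the jar falls freely: let go or lost more than about 30 mm above the floor of a well (height (world z) of jar_center above 0.057 m and contact force between the fingers and jar below 0.01 N and linear speed of jar above 0.3 m/s).
It fails at once if the bottle falls freely: let go or lost more than about 30 mm above the floor of a well (height (world z) of bottle_center above 0.08 m and contact force between the fingers and bottle below 0.01 N and linear speed of bottle above 0.3 m/s).
It fails at once if the beaker falls freely: let go or lost more than about 30 mm above the floor of a well (height (world z) of beaker_center above 0.066 m and contact force between the fingers and beaker below 0.01 N and linear speed of beaker above 0.3 m/s).
It fails at once if the canister falls freely: let go or lost more than about 30 mm above the floor of a well (height (world z) of canister_center above 0.071 m and contact force between the fingers and canister below 0.01 N and linear speed of canister above 0.3 m/s).
It also fails if it takes over 115 s, if anything falls off the work surface, if the arm or the gripper's body presses on something with over 40 N, if the wrist force passes 120 N, or if a joint passes its speed limit or range.

## Working session

There is one attempt and no reset: what is moved stays moved. The work goes in short steps, Python scripts to look and compute and a tool call to move; the robot and the scene stay as the last step left them, time stands still between calls to the robot, and variables do not carry over. Pictures are saved under pics/ and viewed, about 12 in all and at most 16, crops included, and the job is handed in when it is done.

Besides the shell and the picture viewer there is one more tool, called after "Request:" as name([rows], argument=value, ...), one row to a line, values as JSON. arm_command: Moves the arm, as the interface text tells. Its arguments: {"type":"object","properties":{"series":{"type":"array"},"claw":{"type":"number"},"grip_force":{"type":"number"}},"required":["series"]}

```bash
mkdir -p pics; ls; python3 - <<'E'
from plant import bot, viewer
import cv2, numpy as np
np.set_printoptions(precision=4,suppress=True)
print(bot.state())
for n in ("scene","top","wrist"):
    c=viewer.calibration(n); print(n,c)
    im=viewer.capture(n); cv2.imwrite(f"pics/{n}0.png",im[:,:,::-1])
E
```

```text
pics
{'time_s': 0.0, 'joints': array([-81.429 ,  19.1315,   2.2822,  84.0098,  -0.769 ,  76.9657,
        -3.3527]), 'joint_velocities': array([ 0.0957,  0.0146, -0.0663, -0.0188,  0.0897,  0.014 ,  0.0763]), 'effort': array([ -0.0008, -65.633 ,   1.335 , -40.383 ,  -0.0596,   0.0445,
         0.0001]), 'ee_pos': array([0.16  , 0.6296, 0.2914]), 'eef_rot': array([-179.9083,    0.0043,  165.7454]), 'wrist_force': array([0.2518, 0.0091, 0.0282]), 'torque': array([ 0.0346,  0.0272, -0.0003]), 'width': 0.08693832702099669}
scene {'intrinsics': array([[388.0804,   0.    , 281.1952],
       [  0.    , 388.0804, 209.933 ],
       [  0.    ,   0.    ,   1.    ]]), 'pose': array([[ 0.6999,  0.3933, -0.5961, -0.1387],
       [-0.714 ,  0.4053, -0.5709, -0.7344],
       [ 0.0171,  0.8252,  0.5646,  0.7127],
       [ 0.    ,  0.    ,  0.    ,  1.    ]])}
top {'intrinsics': array([[397.947 ,   0.    , 285.0463],
       [  0.    , 397.947 , 211.7556],
       [  0.    ,   0.    ,   1.    ]]), 'pose': array([[-0.0002,  0.9903, -0.1392,  0.3922],
       [-0.9999,  0.0014,  0.0118, -0.0796],
       [ 0.0118,  0.1392,  0.9902,  1.1472],
       [ 0.    ,  0.    ,  0.    ,  1.    ]])}
wrist {'intrinsics': array([[325.5595,   0.    , 281.0078],
       [  0.    , 325.5595, 208.2217],
       [  0.    ,   0.    ,   1.    ]]), 'pose': array([[ 0.2458, -0.9232, -0.2955,  0.0781],
       [ 0.9693,  0.2337,  0.0764,  0.6512],
       [-0.0015, -0.3052,  0.9523,  0.3842],
       [ 0.    ,  0.    ,  0.    ,  1.    ]])}
```

View pics/top0.png

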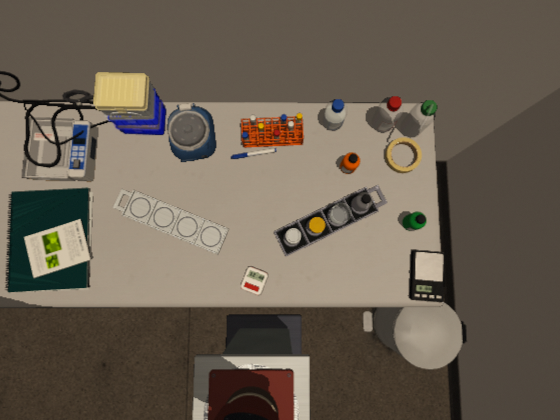

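View pics/scene0.png

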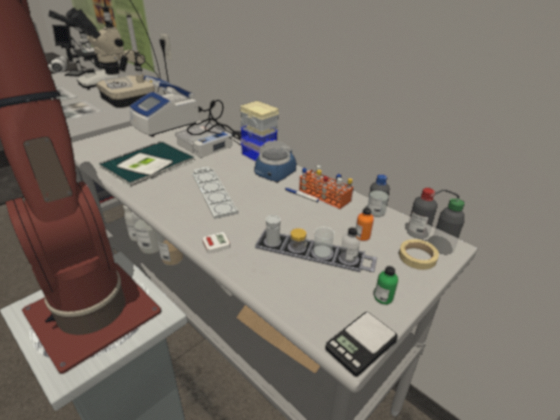

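Top view: the grey rack runs (290,240) to (372,198) with its tab at upper right. From the tab the order is bottle (362,202), beaker (338,214), jar with yellow lid (316,226), canister (292,238). The carrier runs (122,195) to (222,243), tab at upper left. Next I'll estimate the rack poses from masks in both views.

```bash
cat > h.py <<'E'
import numpy as np, cv2
from plant import bot, viewer
np.set_printoptions(precision=4,suppress=True)
def ray(c,uv):
    K,T=c["intrinsics"],c["pose"]
    d=np.linalg.solve(K,[uv[0],uv[1],1.]); d=T[:3,:3]@(d*[1,-1,-1])
    return T[:3,3],d/np.linalg.norm(d)
def onz(c,uv,z):
    o,d=ray(c,uv); return o+d*(z-o[2])/d[2]
def tri(rs):
    A=sum(np.eye(3)-np.outer(d,d) for o,d in rs); b=sum((np.eye(3)-np.outer(d,d))@o for o,d in rs)
    p=np.linalg.solve(A,b); return p,max(np.linalg.norm((np.eye(3)-np.outer(d,d))@(p-o)) for o,d in rs)
def proj(c,p):
    T=c["pose"]; q=T[:3,:3].T@(np.asarray(p)-T[:3,3]); q=q*[1,-1,-1]; q=c["intrinsics"]@q; return q[:2]/q[2]
def snap(n,f):
    c=viewer.calibration(n); im=viewer.capture(n)[:,:,::-1].copy(); cv2.imwrite(f"pics/{f}.png",im); return c,im
E
python3 - <<'E'
from h import *
im=cv2.imread("pics/top0.png"); a=im[170:270,100:260]; b=im[175:265,265:395]
a=cv2.resize(a,(800,500),interpolation=3)[:300+200]
b=cv2.resize(b,(800,554),interpolation=3)
cv2.imwrite("pics/a.png",a); cv2.imwrite("pics/b.png",b)
ct=viewer.calibration("top"); cs=viewer.calibration("scene")
# rough centres from the top view
for n,uv,z in [("tab end c",(115,198),0),("carr w1",(140,207),.006),("w2",(164,217),.006),("w3",(187,228),.006),("w4",(210,237),.006),("can",(292,238),.086),("jar",(316,226),.058),("beak",(339,214),.076),("bot",(364,199),.104)]:
    print(n,onz(ct,uv,z))
# jar lid by colour in both views
hs=[]
for c,f in((ct,"top0"),(cs,"scene0")):
    h=cv2.cvtColor(cv2.imread(f"pics/{f}.png"),cv2.COLOR_BGR2HSV)
    m=cv2.inRange(h,(18,150,100),(30,255,255)); n,l,s,ce=cv2.connectedComponentsWithStats(m)
    i=1+np.argmax(s[1:,4]); print(f,ce[i],s[i]); hs.append(ray(c,ce[i]))
print(tri(hs))
E
```

```text
tab end c [0.5932 0.4017 0.    ]
carr w1 [0.5659 0.3258 0.006 ]
w2 [0.5369 0.2555 0.006 ]
w3 [0.5051 0.1884 0.006 ]
w4 [0.4793 0.1218 0.006 ]
can [ 0.4707 -0.1108  0.086 ]
jar [ 0.5058 -0.1778  0.058 ]
beak [ 0.5368 -0.2392  0.076 ]
bot [ 0.5735 -0.3025  0.104 ]
top0 [316.6901 224.493 ] [309 217  17  16 213]
scene0 [298.0455 234.2273] [292 230  13  10 110]
(array([ 0.5105, -0.1801,  0.0493]), np.float64(0.0005472014747239035))
```

View pics/b.png

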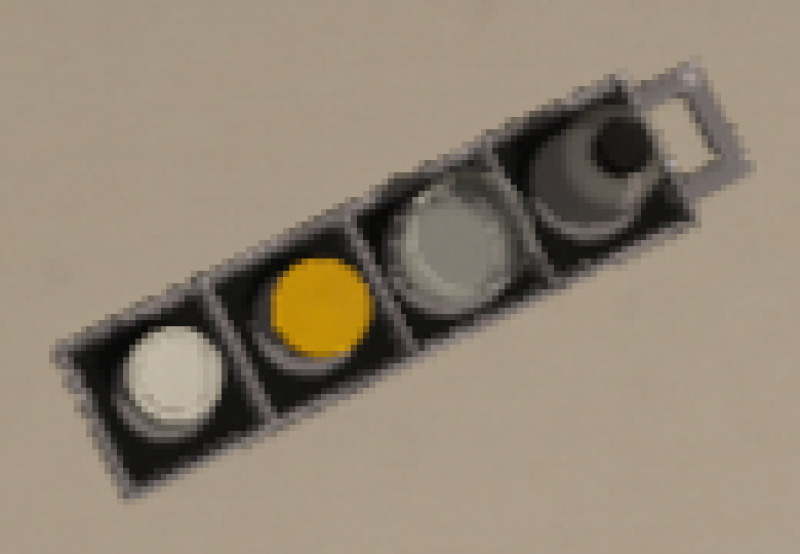

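View pics/a.png

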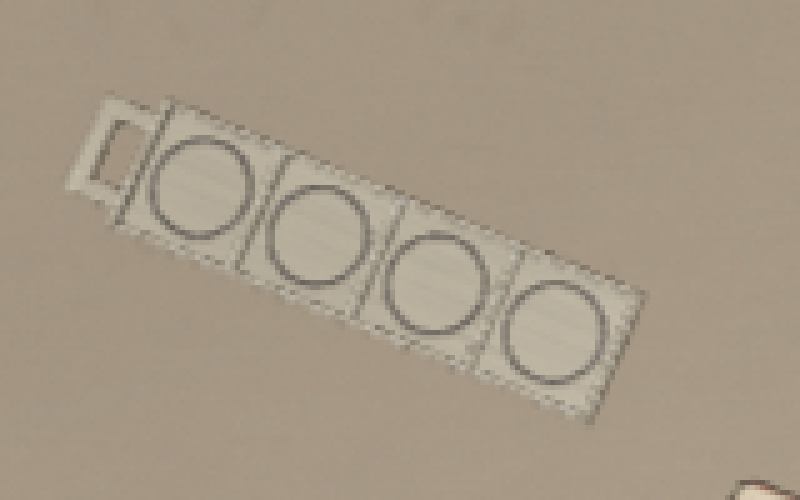

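Zooms confirm the order from the grey tab: bottle, beaker, jar, canister. Carrier well circles are at crop pixels (201,188), (319,236), (437,283) and (555,332), with the tab on the left end. Grey rack corners are at (60,348), (128,497), (618,78) and (692,218).

```bash
python3 - <<'E'
from h import *
ct=viewer.calibration("top")
B=lambda u,v:(265+u/6.154-.4,175+v/6.154-.4)
A=lambda u,v:(100+u/5-.4,170+v/5-.4)
w=[onz(ct,A(*p),.006) for p in[(201,188),(319,236),(437,283),(555,332)]]
w=np.array(w); print(w, np.linalg.norm(np.diff(w,axis=0),axis=1))
d=w[0]-w[3]; print("carrier c",w.mean(0),"yaw",np.degrees(np.arctan2(d[1],d[0])))
c=np.array([onz(ct,B(*p),.010) for p in[(60,348),(128,497),(618,78),(692,218)]])
print(c); print("len",np.linalg.norm(c[2]-c[0]),np.linalg.norm(c[3]-c[1]),"wid",np.linalg.norm(c[1]-c[0]),np.linalg.norm(c[3]-c[2]))
d=c[2]+c[3]-c[0]-c[1]; y=np.arctan2(d[1],d[0]); m=c.mean(0); print("store c",m,"yaw",np.degrees(y))
for x in(.111,.037,-.037,-.111): print(x,m[:2]+x*np.array([np.cos(y),np.sin(y)]))
for n,p,z in[("can",(175,372),.086),("jar",(322,308),.058),("cap",(625,143),.104)]: print(n,onz(ct,B(*p),z))
E
```

```text
[[0.5653 0.3264 0.006 ]
 [0.5374 0.2573 0.006 ]
 [0.5103 0.1885 0.006 ]
 [0.4822 0.1202 0.006 ]] [0.0745 0.0739 0.074 ]
carrier c [0.5238 0.2231 0.006 ] yaw 68.04020012047923
[[ 0.4959 -0.0625  0.01  ]
 [ 0.4269 -0.0941  0.01  ]
 [ 0.6245 -0.3266  0.01  ]
 [ 0.5575 -0.3596  0.01  ]]
len 0.29375930866992317 0.29585134113333444 wid 0.0759040750627861 0.07472197540746937
store c [ 0.5262 -0.2107  0.01  ] yaw -63.91600575532889
0.111 [ 0.575  -0.3104]
0.037 [ 0.5425 -0.2439]
-0.037 [ 0.5099 -0.1774]
-0.111 [ 0.4774 -0.111 ]
can [ 0.4786 -0.1136  0.086 ]
jar [ 0.5096 -0.1804  0.058 ]
cap [ 0.5766 -0.3084  0.104 ]
```

```bash
cat >> h.py <<'E'
from scipy.spatial.transform import Rotation as Ro
def plan(p,yaw,step=.035):
    s=bot.state(); R0=Ro.from_euler("xyz",s["eef_rot"],degrees=True)
    e=(yaw-s["eef_rot"][2]+180)%360-180
    R=Ro.from_euler("xyz",[180,0,yaw],degrees=True)
    d=R.inv().apply(np.array(p)-s["ee_pos"]); n=max(1,int(np.ceil(np.linalg.norm(d)/step)))
    t=-np.radians(e); m=int(np.ceil(abs(t)/.12))
    print("pos",s["ee_pos"],"rot",s["eef_rot"],"w",s["width"],"F",s["wrist_force"],"t",s["time_s"])
    print(f"turn {t:.4f} = {m} x {t/max(m,1):.4f}; then shift {d} = {n} x {d/n}")
E
python3 -c "
from h import *
plan((.45,.27,.29),116.1)"
```

```text
pos [0.16   0.6297 0.2916] rot [-179.9326    0.0052  165.7459] w 0.086966992612787 F [-0.3141  1.1538  0.4877] t 0.15
turn 0.8665 = 8 x 0.1083; then shift [-0.4506  0.1022  0.0016] = 14 x [-0.0322  0.0073  0.0001]
```

Request:
arm_command([
  [0,0,0,0.108],
  [0,0,0,0.108],
  [0,0,0,0.108],
  [0,0,0,0.108],
  [0,0,0,0.108],
  [0,0,0,0.108],
  [0,0,0,0.108],
  [0,0,0,0.108],
], claw=1)

```text
time_s: 0.82
ee_pos: [0.16, 0.6298, 0.2919]
eef_rot: [-180.0, 0.0, 115.9]
wrist_force: [-0.0, -0.1, -0.5]
width: 0.0872
```

Request:
arm_command([
  [-0.032,0.007,0,0],
  [-0.032,0.007,0,0],
  [-0.032,0.007,0,0],
  [-0.032,0.007,0,0],
  [-0.032,0.007,0,0],
  [-0.032,0.007,0,0],
  [-0.032,0.007,0,0],
])

```text
time_s: 1.4
ee_pos: [0.3037, 0.4492, 0.292]
eef_rot: [-180.0, 0.0, 116.2]
wrist_force: [-0.1, -0.5, 0.8]
width: 0.0872
```

Request:
arm_command([
  [-0.032,0.007,0,0],
  [-0.032,0.007,0,0],
  [-0.032,0.007,0,0],
  [-0.032,0.007,0,0],
  [-0.032,0.007,0,0],
  [-0.032,0.007,0,0],
  [-0.032,0.007,0,0],
  [0,0,0,0],
  [0,0,0,0],
])

```text
time_s: 2.15
ee_pos: [0.4471, 0.2696, 0.2922]
eef_rot: [-180.0, 0.0, 116.0]
wrist_force: [-0.6, 0.3, 0.6]
width: 0.0872
```

```bash
python3 -c "
from h import *
c,im=snap('wrist','w1')
np.savez('w1.npz',**c)
plan((.49,-.14,.29),116.1)
for p in [[0.5653,0.3264,0.006 ],[0.5374,0.2573,0.006 ],[0.5103,0.1885,0.006 ],[0.4822,0.1202,0.006 ]]: print(proj(c,p))
"
```

```text
pos [0.4461 0.2711 0.2921] rot [-179.978    -0.0127  116.1557] w 0.08741601438836247 F [ 0.1679  0.0275 -0.8286] t 2.2
turn 0.0010 = 1 x 0.0010; then shift [-0.3885 -0.1414  0.0021] = 12 x [-0.0324 -0.0118  0.0002]
[391.2187 179.6566]
[342.2216 219.144 ]
[297.4657 255.8045]
[255.3419 289.2923]
```

View pics/w1.png

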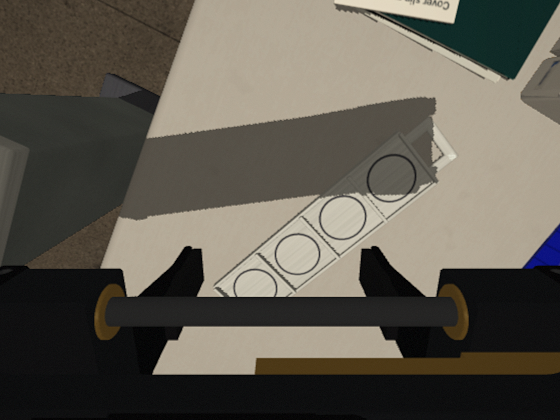

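Wrist view: carrier circles at about (391,178), (342,218), (297,254) and (255,288), within 1–2 px of the top-view predictions. The fingers are at the bottom, so the camera looks at the tool's +x side. I'll go past the grey rack's tab end to look at it.

```bash
python3 -c "
from h import *
c=np.load('w1.npz');ct=viewer.calibration('top')
A=lambda u,v:(100+u/5-.4,170+v/5-.4)
for a,b in zip([(201,188),(319,236),(437,283),(555,332)],[(391,178),(342,218),(297,254),(255,288)]): print(tri([ray(ct,A(*a)),ray(c,b)]))
plan((.60,-.365,.29),116.1)
"
```

```text
(array([0.5659, 0.3278, 0.0016]), np.float64(0.00010684364008290532))
(array([0.5376, 0.2579, 0.0033]), np.float64(0.00024436257128112443))
(array([0.5101, 0.1892, 0.0026]), np.float64(0.0005839532020368713))
(array([0.4819, 0.1205, 0.0037]), np.float64(0.0004711140164692781))
pos [0.4461 0.2711 0.2921] rot [-179.978    -0.0127  116.1557] w 0.08741601438836247 F [ 0.1679  0.0275 -0.8286] t 2.2
turn 0.0010 = 1 x 0.0010; then shift [-0.639  -0.1416  0.0021] = 19 x [-0.0336 -0.0075  0.0001]
```

Request:
arm_command([
  [-0.034,-0.0075,0,0],
  [-0.034,-0.0075,0,0],
  [-0.034,-0.0075,0,0],
  [-0.034,-0.0075,0,0],
  [-0.034,-0.0075,0,0],
  [-0.034,-0.0075,0,0],
  [-0.034,-0.0075,0,0],
  [-0.034,-0.0075,0,0],
  [-0.034,-0.0075,0,0],
  [-0.034,-0.0075,0,0],
])

```text
time_s: 3.03
ee_pos: [0.5293, -0.0665, 0.2923]
eef_rot: [180.0, -0.0, 116.4]
wrist_force: [0.4, 0.4, -0.2]
width: 0.0869
```

Request:
arm_command([
  [-0.034,-0.0075,0,0],
  [-0.034,-0.0075,0,0],
  [-0.034,-0.0075,0,0],
  [-0.034,-0.0075,0,0],
  [-0.034,-0.0075,0,0],
  [-0.034,-0.0075,0,0],
  [-0.034,-0.0075,0,0],
  [-0.034,-0.0075,0,0],
  [-0.034,-0.0075,0,0],
  [0,0,0,0],
  [0,0,0,0],
])

```text
time_s: 3.95
ee_pos: [0.6038, -0.372, 0.2908]
eef_rot: [-179.9, -0.1, 116.1]
wrist_force: [0.6, 1.4, -0.1]
width: 0.0868
```

```bash
python3 -c "
from h import *
c,im=snap('wrist','w2')
np.savez('w2.npz',**c)
plan((.60,-.365,.29),116.1)
for p in [(.575,-.3104,.104),(.5425,-.2439,.076),(.51,-.179,.058),(.478,-.1125,.086)]: print(proj(c,p))
"
```

```text
pos [ 0.6044 -0.3702  0.2912] rot [-179.9591   -0.0812  116.2644] w 0.08705388254224963 F [-0.1753  0.7085  0.0656] t 4.0
turn 0.0029 = 1 x 0.0029; then shift [ 0.0066 -0.0017  0.0012] = 1 x [ 0.0066 -0.0017  0.0012]
[282.8306 125.617 ]
[283.0581  33.5548]
[282.4791 -59.3392]
[ 283.5907 -209.3704]
```

View pics/w2.png

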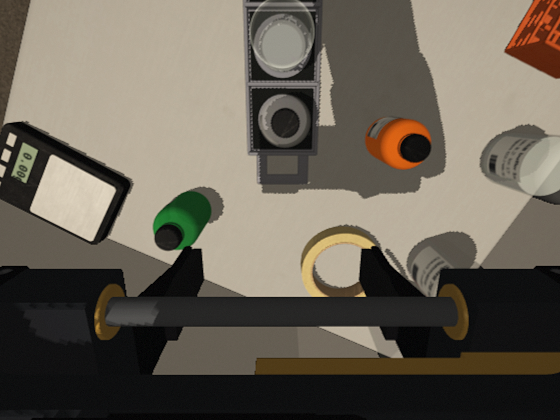

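Wrist view: bottle cap at (286,123), beaker at (283,40). The rack is vertical in the image, so the yaw is right. The orange bottle (400,143) and green bottle (183,220) stand clear of the grasp.

```bash
python3 -c "
from h import *
c=np.load('w2.npz');ct=viewer.calibration('top')
B=lambda u,v:(265+u/6.154-.4,175+v/6.154-.4)
print(tri([ray(ct,B(625,143)),ray(c,(286,123))]))
print('orange',onz(c,(415,148),.098),onz(c,(286,123),.104),onz(c,(283,44),.006))
plan((.576,-.309,.20),116.1)
"
```

```text
(array([ 0.5761, -0.3073,  0.1082]), np.float64(0.0002454566986023979))
orange [ 0.6866 -0.277   0.098 ] [ 0.5764 -0.3073  0.104 ] [ 0.5413 -0.241   0.006 ]
pos [ 0.6044 -0.3702  0.2912] rot [-179.9591   -0.0812  116.2644] w 0.08705388254224963 F [-0.1753  0.7085  0.0656] t 4.0
turn 0.0029 = 1 x 0.0029; then shift [0.0674 0.0014 0.0912] = 4 x [0.0169 0.0004 0.0228]
```

Request:
arm_command([
  [0.023,0.0005,0,0],
  [0.023,0.0005,0,0],
  [0.023,0.0005,0,0],
  [0,0,0.022,0],
  [0,0,0.022,0],
  [0,0,0.022,0],
  [0,0,0.022,0],
  [0,0,0.022,0],
  [0,0,0.022,0],
  [0,0,0.022,0],
  [0,0,0.022,0],
  [0,0,0,0],
])

```text
time_s: 5.0
ee_pos: [0.5739, -0.3039, 0.1121]
eef_rot: [-179.8, -0.3, 116.5]
wrist_force: [-0.5, -0.2, -0.2]
width: 0.0871
```

Request:
arm_command([
  [0,0,0,0],
  [0,0,0,0],
  [0,0,0,0],
  [0,0,0,0],
  [0,0,0,0],
  [0,0,0,0],
  [0,0,0,0],
  [0,0,0,0],
], claw=-1, grip_force=20)

```text
time_s: 5.67
ee_pos: [0.5748, -0.3085, 0.1166]
eef_rot: [180.0, 0.0, 116.2]
wrist_force: [0.8, 1.5, 1.3]
width: 0.0465
```

Request:
arm_command([
  [0,0,-0.01,0],
  [0,0,-0.02,0],
  [0,0,-0.02,0],
  [0,0,-0.02,0],
  [0,0,-0.02,0],
  [0,0,-0.02,0],
  [0,0,-0.02,0],
  [0,0,-0.02,0],
  [0,0,0,0],
])

```text
time_s: 6.42
ee_pos: [0.5754, -0.3097, 0.2709]
eef_rot: [179.8, 0.2, 116.2]
wrist_force: [0.6, -0.3, -0.5]
width: 0.0472
```

Request:
arm_command([
  [0,0,0,0.105],
  [0,0,0,0.105],
  [0,0,0,0.105],
  [0,0,0,0.105],
  [0,0,0,0.105],
  [0,0,0,0.105],
  [0,0,0,0.105],
  [0,0,0,0.105],
  [0,0,0,0],
])

```text
time_s: 7.17
ee_pos: [0.5745, -0.3082, 0.2656]
eef_rot: [-179.9, 0.0, 67.8]
wrist_force: [-0.4, 0.4, -1.8]
width: 0.0463
```

```bash
python3 -c "
from h import *
plan((.482,.1204,.265),68)
"
```

```text
pos [ 0.5745 -0.3082  0.2656] rot [-179.9356    0.022    67.8269] w 0.046297941904002285 F [-0.42    0.4124 -1.8343] t 7.1667
turn -0.0030 = 1 x -0.0030; then shift [ 0.3627 -0.2463  0.0006] = 13 x [ 0.0279 -0.0189  0.    ]
```

Request:
arm_command([
  [0.0227,-0.0154,0,0],
  [0.0227,-0.0154,0,0],
  [0.0227,-0.0154,0,0],
  [0.0227,-0.0154,0,0],
  [0.0227,-0.0154,0,0],
  [0.0227,-0.0154,0,0],
  [0.0227,-0.0154,0,0],
  [0.0227,-0.0154,0,0],
])

```text
time_s: 7.83
ee_pos: [0.5273, -0.0929, 0.2658]
eef_rot: [-180.0, 0.0, 68.3]
wrist_force: [0.5, 0.6, -1.3]
width: 0.047
```

Request:
arm_command([
  [0.0227,-0.0154,0,0],
  [0.0227,-0.0154,0,0],
  [0.0227,-0.0154,0,0],
  [0.0227,-0.0154,0,0],
  [0.0227,-0.0154,0,0],
  [0.0227,-0.0154,0,0],
  [0.0227,-0.0154,0,0],
  [0.0227,-0.0154,0,0],
  [0,0,0,0],
  [0,0,0,0],
])

```text
time_s: 8.67
ee_pos: [0.4809, 0.1218, 0.2661]
eef_rot: [-180.0, 0.0, 68.5]
wrist_force: [0.8, -0.5, -0.7]
width: 0.0464
```

```bash
python3 -c "
from h import *
plan((.482,.1204,.118),68,.02)
c,im=snap('wrist','w3')
"
```

```text
pos [0.4809 0.1218 0.2661] rot [-179.9917    0.0039   68.4828] w 0.04640321738274133 F [ 0.8129 -0.4563 -0.6689] t 8.6667
turn 0.0084 = 1 x 0.0084; then shift [-0.0009  0.0015  0.1481] = 8 x [-0.0001  0.0002  0.0185]
```

View pics/w3.png

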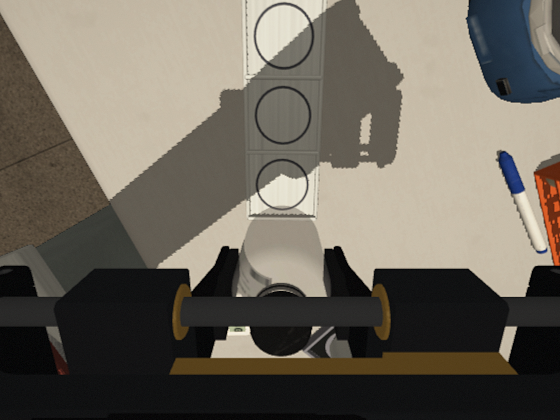

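```bash
python3 -c "
from h import *
c=viewer.calibration('wrist')
for p in [[0.5659,0.3278,0.006 ],[0.5374,0.2573,0.006 ],[0.5103,0.1885,0.006 ],[0.482,0.1202,0.006 ]]: print(proj(c,p))
"
```

```text
[283.6534 -58.3357]
[282.9873  35.6596]
[283.0612 114.703 ]
[281.9567 183.8469]
```

Wrist view: wells at (283,185), (283,115) and (284,35), exactly where the projections of wells 4, 3 and 2 fall. So the held bottle is above well 4, and I'll lower it.

Request:
arm_command([
  [0,0.001,0.02,0.008],
  [0,0,0.02,0],
  [0,0,0.02,0],
  [0,0,0.02,0],
  [0,0,0.02,0],
  [0,0,0.018,0],
  [0,0,0.014,0],
  [0,0,0.008,0],
  [0,0,0.004,0],
  [0,0,0.002,0],
  [0,0,0,0],
  [0,0,0,0],
])

```text
time_s: 9.72
ee_pos: [0.4828, 0.12, 0.1209]
eef_rot: [180.0, -0.0, 67.7]
wrist_force: [-0.6, -0.1, -1.7]
width: 0.0466
```

Request:
arm_command([
  [0,0,0,0],
  [0,0,0,0],
])

```text
time_s: 9.88
ee_pos: [0.4827, 0.1203, 0.1208]
eef_rot: [180.0, -0.1, 67.7]
wrist_force: [0.1, 0.2, -1.4]
width: 0.047
```

Request:
arm_command([
  [0,0,0.002,0],
  [0,0,0.001,0],
  [0,0,0.001,0],
  [0,0,0,0],
  [0,0,0,0],
])

```text
time_s: 10.3
ee_pos: [0.4824, 0.1202, 0.1164]
eef_rot: [-180.0, -0.0, 67.7]
wrist_force: [-1.6, 1.0, 4.5]
width: 0.0465
```

Request:
arm_command([
  [0,0,0,0],
  [0,0,0,0],
  [0,0,0,0],
  [0,0,0,0],
  [0,0,0,0],
  [0,0,0,0],
], claw=1)

```text
time_s: 10.8
ee_pos: [0.4824, 0.12, 0.1162]
eef_rot: [180.0, 0.0, 67.6]
wrist_force: [0.1, 0.0, -0.5]
width: 0.0788
```

Request:
arm_command([
  [0,0,-0.02,0],
  [0,0,-0.02,0],
  [0,0,-0.02,0],
  [0,0,-0.02,0],
  [0,0,-0.02,0],
  [0,0,-0.02,0],
  [0,0,-0.02,0],
  [0,0,-0.02,0],
  [0,0,0,0],
])

```text
time_s: 11.55
ee_pos: [0.4839, 0.1201, 0.2794]
eef_rot: [179.9, -0.3, 67.6]
wrist_force: [0.4, 0.7, 0.2]
width: 0.087
```

Request:
arm_command([
  [0,0,0,-0.105],
  [0,0,0,-0.105],
  [0,0,0,-0.105],
  [0,0,0,-0.105],
  [0,0,0,-0.105],
  [0,0,0,-0.105],
  [0,0,0,-0.105],
  [0,0,0,-0.105],
  [0,0,0,0],
])

```text
time_s: 12.3
ee_pos: [0.4822, 0.12, 0.2758]
eef_rot: [-180.0, 0.0, 116.1]
wrist_force: [-0.7, 0.1, -0.2]
width: 0.0874
```

```bash
python3 -c "
from h import *
plan((.576,-.309,.265),116.1)
"
```

```text
pos [0.4822 0.12   0.2758] rot [-179.9712    0.0013  116.0629] w 0.0873577318126299 F [-0.7432  0.1268 -0.1733] t 12.3
turn -0.0006 = 1 x -0.0006; then shift [-0.4265 -0.1045  0.0108] = 13 x [-0.0328 -0.008   0.0008]
```

Request:
arm_command([
  [-0.036,-0.0088,0,0],
  [-0.036,-0.0088,0,0],
  [-0.036,-0.0088,0,0],
  [-0.036,-0.0088,0,0],
  [-0.036,-0.0088,0,0],
  [-0.036,-0.0088,0,0],
  [-0.036,-0.0088,0,0],
  [-0.036,-0.0088,0,0],
  [-0.036,-0.0088,0,0],
  [-0.036,-0.0088,0,0],
  [-0.036,-0.0088,0,0],
  [-0.036,-0.0088,0,0],
])

```text
time_s: 13.3
ee_pos: [0.5751, -0.3153, 0.2751]
eef_rot: [-180.0, -0.1, 115.6]
wrist_force: [1.0, 0.6, 0.3]
width: 0.0871
```

Request:
arm_command([
  [0,0,0,0],
  [0,0,0,0],
])

```text
time_s: 13.47
ee_pos: [0.5733, -0.3173, 0.2754]
eef_rot: [-179.9, 0.0, 115.2]
wrist_force: [0.9, 0.8, 0.1]
width: 0.0871
```

```bash
python3 -c "
from h import *
plan((.542,-.242,.106),116.1)
c,im=snap('wrist','w4'); np.savez('w4.npz',**c)
snap('top','top1')
for p in [(.542,-.242,.076),(.51,-.179,.058),(.478,-.1125,.086)]: print(proj(c,p))
"
```

```text
pos [ 0.5733 -0.3173  0.2754] rot [-179.8722    0.0346  115.2448] w 0.08705959026553177 F [0.8967 0.7658 0.1477] t 13.4667
turn -0.0149 = 1 x -0.0149; then shift [0.0814 0.005  0.1694] = 6 x [0.0136 0.0008 0.0282]
[285.7808 108.1201]
[283.4922  20.2895]
[ 283.1342 -109.7918]
```

View pics/w4.png

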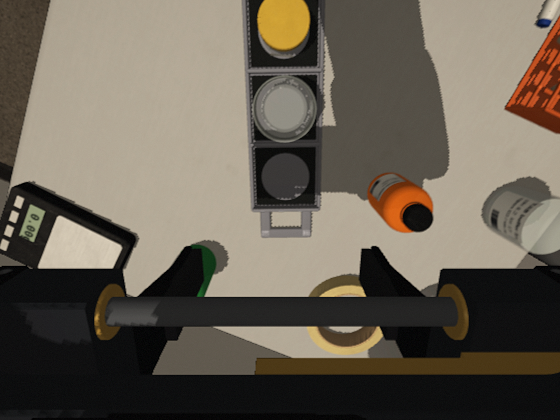

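Wrist view: beaker rim at (286,107) and jar lid at (284,20), both within 1 px of prediction. The bottle's well is empty.

Request:
arm_command([
  [0.027,0.0015,0,-0.015],
  [0.027,0.0015,0,0],
  [0.027,0.002,0,0],
  [0,0,0.024,0],
  [0,0,0.024,0],
  [0,0,0.024,0],
  [0,0,0.024,0],
  [0,0,0.024,0],
  [0,0,0.024,0],
  [0,0,0.02,0],
  [0,0,0.012,0],
  [0,0,0,0],
])

```text
time_s: 14.57
ee_pos: [0.5428, -0.2362, 0.0981]
eef_rot: [-179.9, -0.2, 116.7]
wrist_force: [-0.3, 1.0, -0.1]
width: 0.0872
```

Request:
arm_command([
  [0,0,0,0],
  [0,0,0,0],
  [0,0,0,0],
  [0,0,0,0],
  [0,0,0,0],
  [0,0,0,0],
  [0,0,0,0],
  [0,0,0,0],
], claw=-1, grip_force=12)

```text
time_s: 15.23
ee_pos: [0.5436, -0.239, 0.1007]
eef_rot: [180.0, 0.0, 116.6]
wrist_force: [-1.1, -0.4, 3.5]
width: 0.054
```

```bash
python3 -c "
from h import *
c=np.load('w4.npz');ct=viewer.calibration('top');r=[]
for k,f in((ct,'top0'),(c,'w4')):
    h=cv2.cvtColor(cv2.imread(f'pics/{f}.png'),cv2.COLOR_BGR2HSV)
    m=cv2.inRange(h,(18,150,100),(30,255,255)); n,l,s,ce=cv2.connectedComponentsWithStats(m)
    i=1+np.argmax(s[1:,4]); print(ce[i],s[i]); r.append(ray(k,ce[i]))
print('jar lid',tri(r))
plan((.542,-.242,.106),116.1)
"
```

```text
[316.6901 224.493 ] [309 217  17  16 213]
[283.1764  22.5531] [ 257    0   53   50 2233]
jar lid (array([ 0.5103, -0.18  ,  0.055 ]), np.float64(6.187876248555719e-05))
pos [ 0.5436 -0.239   0.1007] rot [179.9776   0.0282 116.6216] w 0.0539584951556206 F [-1.0541 -0.422   3.5104] t 15.2333
turn 0.0091 = 1 x 0.0091; then shift [-0.002  -0.0027 -0.0053] = 1 x [-0.002  -0.0027 -0.0053]
```

Request:
arm_command([
  [0,0,-0.01,0],
  [0,0,-0.02,0],
  [0,0,-0.02,0],
  [0,0,-0.02,0],
  [0,0,-0.02,0],
  [0,0,-0.02,0],
  [0,0,-0.02,0],
  [0,0,-0.02,0],
  [0,0,-0.01,0],
  [0,0,0,0],
])

```text
time_s: 16.07
ee_pos: [0.5441, -0.2393, 0.2626]
eef_rot: [179.9, 0.1, 116.6]
wrist_force: [0.8, 0.2, -0.3]
width: 0.0538
```

Request:
arm_command([
  [0,0,0,0.106],
  [0,0,0,0.106],
  [0,0,0,0.106],
  [0,0,0,0.106],
  [0,0,0,0.106],
  [0,0,0,0.106],
  [0,0,0,0.106],
  [0,0,0,0.106],
  [0,0,0,0],
])

```text
time_s: 16.82
ee_pos: [0.5431, -0.2383, 0.259]
eef_rot: [-179.9, 0.0, 67.8]
wrist_force: [0.3, -0.1, -1.5]
width: 0.054
```

```bash
python3 -c "
from h import *
plan((.5102,.1888,.265),68,.0275)
"
```

```text
pos [ 0.5431 -0.2383  0.259 ] rot [-179.9087    0.0416   67.7635] w 0.05396745617195082 F [ 0.2577 -0.0524 -1.4946] t 16.8167
turn -0.0041 = 1 x -0.0041; then shift [ 0.3837 -0.1905 -0.006 ] = 16 x [ 0.024  -0.0119 -0.0004]
```

Request:
arm_command([
  [0.024,-0.0119,0,0],
  [0.024,-0.0119,0,0],
  [0.024,-0.0119,0,0],
  [0.024,-0.0119,0,0],
  [0.024,-0.0119,0,0],
  [0.024,-0.0119,0,0],
  [0.024,-0.0119,0,0],
  [0.024,-0.0119,0,0],
])

```text
time_s: 17.48
ee_pos: [0.5263, -0.0237, 0.2596]
eef_rot: [-180.0, -0.0, 68.3]
wrist_force: [-0.0, -0.2, -1.0]
width: 0.0541
```

Request:
arm_command([
  [0.024,-0.0119,0,0],
  [0.024,-0.0119,0,0],
  [0.024,-0.0119,0,0],
  [0.024,-0.0119,0,0],
  [0.024,-0.0119,0,0],
  [0.024,-0.0119,0,0],
  [0.024,-0.0119,0,0],
  [0.024,-0.0119,0,0],
  [0,0,0,0],
  [0,0,0,0],
])

```text
time_s: 18.32
ee_pos: [0.5097, 0.1902, 0.2595]
eef_rot: [-180.0, 0.1, 68.4]
wrist_force: [0.3, -0.7, -1.0]
width: 0.0537
```

```bash
python3 -c "
from h import *
plan((.5102,.1888,.1015),68,.02)
"
```

```text
pos [0.5097 0.1902 0.2595] rot [-179.999     0.0847   68.4243] w 0.05373076443511398 F [ 0.3328 -0.7213 -0.9988] t 18.3167
turn 0.0074 = 1 x 0.0074; then shift [-0.0011  0.0009  0.158 ] = 8 x [-0.0001  0.0001  0.0198]
```

Request:
arm_command([
  [-0.001,0.001,0.02,0.007],
  [0,0,0.02,0],
  [0,0,0.02,0],
  [0,0,0.02,0],
  [0,0,0.02,0],
  [0,0,0.02,0],
  [0,0,0.018,0],
  [0,0,0.01,0],
  [0,0,0.005,0],
  [0,0,0.002,0],
  [0,0,0,0],
  [0,0,0,0],
])

```text
time_s: 19.32
ee_pos: [0.5115, 0.1873, 0.1061]
eef_rot: [180.0, -0.0, 67.7]
wrist_force: [0.5, -0.1, -0.5]
width: 0.0538
```

Request:
arm_command([
  [0,0,0,0],
  [0,0,0,0],
])

```text
time_s: 19.48
ee_pos: [0.5113, 0.1875, 0.106]
eef_rot: [180.0, -0.1, 67.7]
wrist_force: [0.7, 0.4, -0.3]
width: 0.0544
```

Request:
arm_command([
  [0,0,0.002,0],
  [0,0,0.001,0],
  [0,0,0.001,0],
  [0,0,0.001,0],
  [0,0,0,0],
  [0,0,0,0],
])

```text
time_s: 19.98
ee_pos: [0.5108, 0.1875, 0.1005]
eef_rot: [-180.0, -0.0, 67.7]
wrist_force: [-2.8, 1.1, 4.2]
width: 0.054
```

Contact reached at the pick height. I'll release, retreat and go back for the jar.

Request:
arm_command([
  [0,0,0,0],
  [0,0,0,0],
  [0,0,0,0],
  [0,0,0,0],
  [0,0,0,0],
  [0,0,0,0],
], claw=1)

```text
time_s: 20.48
ee_pos: [0.5109, 0.1873, 0.1003]
eef_rot: [180.0, 0.0, 67.6]
wrist_force: [0.7, 0.1, 0.3]
width: 0.0837
```

Request:
arm_command([
  [0,0,-0.02,0],
  [0,0,-0.02,0],
  [0,0,-0.02,0],
  [0,0,-0.02,0],
  [0,0,-0.02,0],
  [0,0,-0.02,0],
  [0,0,-0.02,0],
  [0,0,-0.02,0],
  [0,0,0,0],
])

```text
time_s: 21.23
ee_pos: [0.5124, 0.1874, 0.2636]
eef_rot: [179.9, -0.2, 67.6]
wrist_force: [0.8, -0.1, 1.0]
width: 0.087
```

Request:
arm_command([
  [0,0,0,-0.105],
  [0,0,0,-0.105],
  [0,0,0,-0.105],
  [0,0,0,-0.105],
  [0,0,0,-0.105],
  [0,0,0,-0.105],
  [0,0,0,-0.105],
  [0,0,0,-0.105],
  [0,0,0,0],
])

```text
time_s: 21.98
ee_pos: [0.5107, 0.1871, 0.2599]
eef_rot: [-180.0, -0.0, 116.1]
wrist_force: [0.6, 0.5, 0.1]
width: 0.0869
```

```bash
python3 -c "
from h import *
snap('top','top2')
plan((.510,-.179,.26),116.1)
"
```

```text
pos [0.5107 0.1872 0.2599] rot [-179.98     -0.0217  115.6789] w 0.08702526978024581 F [ 0.2047 -0.4291  0.5249] t 22.0333
turn -0.0074 = 1 x -0.0074; then shift [-0.3285 -0.1618 -0.0001] = 11 x [-0.0299 -0.0147 -0.    ]
```

Request:
arm_command([
  [-0.03,-0.0147,0,-0.007],
  [-0.03,-0.0147,0,0],
  [-0.03,-0.0147,0,0],
  [-0.03,-0.0147,0,0],
  [-0.03,-0.0147,0,0],
  [-0.03,-0.0147,0,0],
  [-0.03,-0.0147,0,0],
  [-0.03,-0.0147,0,0],
  [-0.03,-0.0147,0,0],
  [-0.03,-0.0147,0,0],
  [-0.029,-0.0147,0,0],
  [0,0,0,0],
])

```text
time_s: 23.03
ee_pos: [0.5087, -0.1871, 0.2606]
eef_rot: [-179.9, 0.2, 115.4]
wrist_force: [0.0, -1.2, 0.5]
width: 0.0872
```

```bash
python3 -c "
from h import *
plan((.510,-.179,.087),116.1)
"
```

```text
pos [ 0.5087 -0.1871  0.2606] rot [-179.9399    0.1776  115.3849] w 0.0872263600403162 F [ 0.034  -1.1731  0.4803] t 23.0333
turn -0.0125 = 1 x -0.0125; then shift [0.0067 0.0048 0.1736] = 5 x [0.0013 0.001  0.0347]
```

Request:
arm_command([
  [0.005,0.003,0.01,-0.01],
  [0,0,0.024,0],
  [0,0,0.024,0],
  [0,0,0.024,0],
  [0,0,0.024,0],
  [0,0,0.024,0],
  [0,0,0.02,0],
  [0,0,0.014,0],
  [0,0,0.009,0],
  [0,0,0,0],
  [0,0,0,0],
  [0,0,0,0],
])

```text
time_s: 24.03
ee_pos: [0.5119, -0.1735, 0.0883]
eef_rot: [179.9, 0.0, 116.7]
wrist_force: [0.2, 0.2, 0.3]
width: 0.0868
```

```bash
python3 -c "
from h import *
plan((.510,-.179,.087),116.1)
"
```

```text
pos [ 0.5119 -0.1735  0.0883] rot [179.9351   0.05   116.749 ] w 0.08684027525979081 F [0.1795 0.1711 0.2731] t 24.0333
turn 0.0113 = 1 x 0.0113; then shift [-0.0042 -0.0041  0.0013] = 1 x [-0.0042 -0.0041  0.0013]
```

Request:
arm_command([
  [-0.005,-0.004,0,0.01],
  [0,0,0,0],
  [0,0,0,0],
])

```text
time_s: 24.28
ee_pos: [0.5101, -0.1804, 0.088]
eef_rot: [179.9, 0.0, 116.1]
wrist_force: [0.7, 1.0, 0.0]
width: 0.0871
```

Request:
arm_command([
  [0,0,0,0],
  [0,0,0,0],
  [0,0,0,0],
  [0,0,0,0],
  [0,0,0,0],
  [0,0,0,0],
  [0,0,0,0],
  [0,0,0,0],
], claw=-1, grip_force=18)

```text
time_s: 24.95
ee_pos: [0.5099, -0.1797, 0.0873]
eef_rot: [-180.0, 0.0, 116.2]
wrist_force: [0.5, 1.1, 0.1]
width: 0.0418
```

Request:
arm_command([
  [0,0,-0.01,0],
  [0,0,-0.02,0],
  [0,0,-0.02,0],
  [0,0,-0.02,0],
  [0,0,-0.02,0],
  [0,0,-0.02,0],
  [0,0,-0.02,0],
  [0,0,-0.02,0],
  [0,0,-0.02,0],
  [0,0,0,0],
])

```text
time_s: 25.78
ee_pos: [0.5109, -0.1808, 0.2611]
eef_rot: [179.8, 0.1, 116.1]
wrist_force: [0.5, -1.4, -0.8]
width: 0.0425
```

Request:
arm_command([
  [0,0,0,0.105],
  [0,0,0,0.105],
  [0,0,0,0.105],
  [0,0,0,0.105],
  [0,0,0,0.105],
  [0,0,0,0.105],
  [0,0,0,0.105],
  [0,0,0,0.105],
  [0,0,0,0],
])

```text
time_s: 26.53
ee_pos: [0.5095, -0.1797, 0.257]
eef_rot: [-180.0, 0.0, 67.8]
wrist_force: [-0.1, 0.4, -1.0]
width: 0.0418
```

```bash
python3 -c "
from h import *
plan((.5376,.2577,.26),68,.0285)
"
```

```text
pos [ 0.5095 -0.1797  0.257 ] rot [-179.9637    0.0215   67.7514] w 0.04177391132716437 F [-0.053   0.3789 -0.9998] t 26.5333
turn -0.0043 = 1 x -0.0043; then shift [ 0.4161 -0.1378 -0.003 ] = 16 x [ 0.026  -0.0086 -0.0002]
```

Request:
arm_command([
  [0.026,-0.0086,0,0],
  [0.026,-0.0086,0,0],
  [0.026,-0.0086,0,0],
  [0.026,-0.0086,0,0],
  [0.026,-0.0086,0,0],
  [0.026,-0.0086,0,0],
  [0.026,-0.0086,0,0],
  [0.026,-0.0086,0,0],
])

```text
time_s: 27.2
ee_pos: [0.5234, 0.0402, 0.2572]
eef_rot: [-180.0, -0.0, 68.3]
wrist_force: [0.2, 0.4, -1.2]
width: 0.042
```

Request:
arm_command([
  [0.026,-0.0086,0,0],
  [0.026,-0.0086,0,0],
  [0.026,-0.0086,0,0],
  [0.026,-0.0086,0,0],
  [0.026,-0.0086,0,0],
  [0.026,-0.0086,0,0],
  [0.026,-0.0086,0,0],
  [0.026,-0.0086,0,0],
  [0,0,0,0],
  [0,0,0,0],
  [0,0,0,0],
])

```text
time_s: 28.12
ee_pos: [0.5377, 0.2568, 0.2571]
eef_rot: [180.0, 0.1, 68.2]
wrist_force: [-0.1, -0.1, -1.0]
width: 0.0426
```

```bash
python3 -c "
from h import *
plan((.5376,.2577,.088),68,.02)
"
```

```text
pos [0.5377 0.2568 0.2571] rot [179.9857   0.0585  68.1552] w 0.04255138572144099 F [-0.0661 -0.1169 -1.0341] t 28.1167
turn 0.0027 = 1 x 0.0027; then shift [ 0.0008 -0.0005  0.1691] = 9 x [ 0.0001 -0.0001  0.0188]
```

Request:
arm_command([
  [0.001,0,0.02,0],
  [0,0,0.02,0],
  [0,0,0.02,0],
  [0,0,0.02,0],
  [0,0,0.02,0],
  [0,0,0.02,0],
  [0,0,0.02,0],
  [0,0,0.014,0],
  [0,0,0.008,0],
  [0,0,0.003,0],
  [0,0,0,0],
  [0,0,0,0],
])

```text
time_s: 29.12
ee_pos: [0.5387, 0.2584, 0.0932]
eef_rot: [180.0, -0.0, 68.0]
wrist_force: [-0.2, 0.0, -0.8]
width: 0.0424
```

Request:
arm_command([
  [0,0,0,0],
  [0,0,0,0],
])

```text
time_s: 29.28
ee_pos: [0.5386, 0.2587, 0.0932]
eef_rot: [180.0, -0.1, 68.1]
wrist_force: [0.1, -0.2, -0.4]
width: 0.0424
```

Request:
arm_command([
  [0,0,0.002,0],
  [0,0,0.002,0],
  [0,0,0.001,0],
  [0,0,0.001,0],
  [0,0,0,0],
  [0,0,0,0],
])

```text
time_s: 29.78
ee_pos: [0.5381, 0.2586, 0.0872]
eef_rot: [-179.9, -0.0, 68.1]
wrist_force: [-5.7, -0.5, 12.4]
width: 0.042
```

Request:
arm_command([
  [0,0,-0.001,0],
  [0,0,0,0],
  [0,0,0,0],
])

```text
time_s: 30.03
ee_pos: [0.5382, 0.2585, 0.0873]
eef_rot: [180.0, -0.0, 68.1]
wrist_force: [-0.2, -0.5, 1.1]
width: 0.0421
```

Request:
arm_command([
  [0,0,0,0],
  [0,0,0,0],
  [0,0,0,0],
  [0,0,0,0],
  [0,0,0,0],
  [0,0,0,0],
], claw=1)

```text
time_s: 30.53
ee_pos: [0.5381, 0.2585, 0.0872]
eef_rot: [180.0, 0.0, 68.1]
wrist_force: [-0.9, 0.2, -0.2]
width: 0.0743
```

Request:
arm_command([
  [0,0,-0.02,0],
  [0,0,-0.02,0],
  [0,0,-0.02,0],
  [0,0,-0.02,0],
  [0,0,-0.02,0],
  [0,0,-0.02,0],
  [0,0,-0.02,0],
  [0,0,-0.02,0],
  [0,0,-0.02,0],
  [0,0,0,0],
])

```text
time_s: 31.37
ee_pos: [0.5396, 0.2586, 0.2709]
eef_rot: [179.8, -0.2, 68.0]
wrist_force: [0.9, 0.5, 0.5]
width: 0.0873
```

Request:
arm_command([
  [0,0,0,-0.105],
  [0,0,0,-0.105],
  [0,0,0,-0.105],
  [0,0,0,-0.105],
  [0,0,0,-0.105],
  [0,0,0,-0.105],
  [0,0,0,-0.105],
  [0,0,0,-0.105],
  [0,0,0,0],
])

```text
time_s: 32.12
ee_pos: [0.538, 0.2583, 0.2669]
eef_rot: [-180.0, -0.0, 116.5]
wrist_force: [-0.1, -0.2, -0.1]
width: 0.0874
```

```bash
python3 -c "
from h import *
plan((.478,-.1125,.26),116.1)
"
```

```text
pos [0.538  0.2583 0.2669] rot [-179.9795   -0.0146  116.4558] w 0.08735701818588745 F [-0.0711 -0.2338 -0.0547] t 32.1167
turn 0.0062 = 1 x 0.0062; then shift [-0.3066 -0.217   0.0069] = 11 x [-0.0279 -0.0197  0.0006]
```

Request:
arm_command([
  [-0.0255,-0.018,0,0.006],
  [-0.0255,-0.018,0,0],
  [-0.0255,-0.018,0,0],
  [-0.0255,-0.018,0,0],
  [-0.0255,-0.018,0,0],
  [-0.0255,-0.018,0,0],
  [-0.0255,-0.018,0,0],
  [-0.0255,-0.018,0,0],
  [-0.0255,-0.018,0,0],
  [-0.0255,-0.018,0,0],
  [-0.0255,-0.018,0,0],
  [-0.0255,-0.018,0,0],
])

```text
time_s: 33.12
ee_pos: [0.4765, -0.1125, 0.267]
eef_rot: [180.0, -0.1, 115.6]
wrist_force: [0.6, 0.4, 0.4]
width: 0.0867
```

Request:
arm_command([
  [0,0,0,0],
  [0,0,0,0],
  [0,0,0,0],
])

```text
time_s: 33.37
ee_pos: [0.4772, -0.1104, 0.2671]
eef_rot: [180.0, -0.0, 115.7]
wrist_force: [0.3, 0.9, 0.1]
width: 0.0871
```

```bash
python3 -c "
from h import *
plan((.478,-.1125,.100),116.1)
"
```

```text
pos [ 0.4772 -0.1104  0.2671] rot [179.9954  -0.0346 115.7155] w 0.0870508358391168 F [0.2923 0.8908 0.137 ] t 33.3667
turn -0.0067 = 1 x -0.0067; then shift [-0.0022 -0.0002  0.1671] = 5 x [-0.0004 -0.      0.0334]
```

Request:
arm_command([
  [-0.003,0,0.02,0],
  [0,0,0.024,0],
  [0,0,0.024,0],
  [0,0,0.024,0],
  [0,0,0.024,0],
  [0,0,0.024,0],
  [0,0,0.017,0],
  [0,0,0.01,0],
  [0,0,0,0],
  [0,0,0,0],
  [0,0,0,0],
])

```text
time_s: 34.28
ee_pos: [0.4793, -0.1136, 0.1012]
eef_rot: [179.9, 0.0, 115.9]
wrist_force: [-0.5, 0.2, 0.4]
width: 0.0869
```

```bash
python3 -c "
from h import *
plan((.478,-.1125,.100),116.1)
c,im=snap('wrist','w5')
"
```

```text
pos [ 0.4793 -0.1136  0.1012] rot [179.9411   0.0386 115.8522] w 0.08693395431213846 F [-0.4912  0.1564  0.3513] t 34.2833
turn -0.0043 = 1 x -0.0043; then shift [ 0.0015 -0.0007  0.0012] = 1 x [ 0.0015 -0.0007  0.0012]
```

View pics/w5.png

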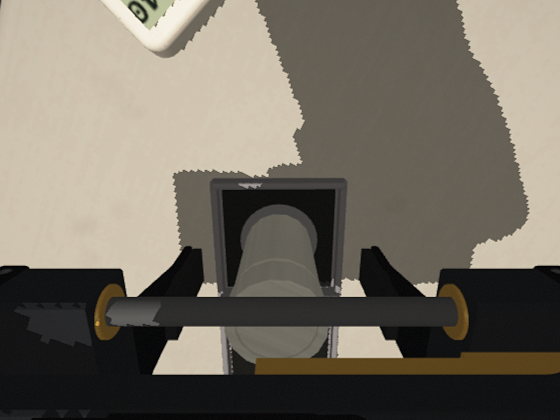

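The canister stands centred between the fingers (x ≈ 280 px). Gripping it.

Request:
arm_command([
  [0,0,0,0],
  [0,0,0,0],
  [0,0,0,0],
  [0,0,0,0],
  [0,0,0,0],
  [0,0,0,0],
  [0,0,0,0],
  [0,0,0,0],
], claw=-1, grip_force=20)

```text
time_s: 35.0
ee_pos: [0.4786, -0.1138, 0.1003]
eef_rot: [-180.0, 0.0, 115.8]
wrist_force: [0.1, -0.5, 1.1]
width: 0.0413
```

Request:
arm_command([
  [0,0,-0.01,0],
  [0,0,-0.02,0],
  [0,0,-0.02,0],
  [0,0,-0.02,0],
  [0,0,-0.02,0],
  [0,0,-0.02,0],
  [0,0,-0.02,0],
  [0,0,-0.02,0],
  [0,0,-0.01,0],
  [0,0,0,0],
])

```text
time_s: 35.83
ee_pos: [0.4794, -0.1144, 0.2624]
eef_rot: [179.8, -0.0, 115.8]
wrist_force: [0.4, 0.7, -1.3]
width: 0.041
```

Request:
arm_command([
  [0,0,0,0.105],
  [0,0,0,0.105],
  [0,0,0,0.105],
  [0,0,0,0.105],
  [0,0,0,0.105],
  [0,0,0,0.105],
  [0,0,0,0.105],
  [0,0,0,0.105],
  [0,0,0,0],
])

```text
time_s: 36.58
ee_pos: [0.4781, -0.1139, 0.2596]
eef_rot: [-179.9, 0.0, 67.4]
wrist_force: [-0.1, 0.8, -0.3]
width: 0.0411
```

```bash
python3 -c "
from h import *
plan((.5656,.3272,.26),68,.0295)
"
```

```text
pos [ 0.4781 -0.1139  0.2596] rot [-179.9377    0.0415   67.4014] w 0.04111687182710638 F [-0.1263  0.7565 -0.2792] t 36.5833
turn -0.0104 = 1 x -0.0104; then shift [ 0.4418 -0.0841 -0.0004] = 16 x [ 0.0276 -0.0053 -0.    ]
```

Request:
arm_command([
  [0.0276,-0.005,0,-0.01],
  [0.0276,-0.0053,0,0],
  [0.0276,-0.0053,0,0],
  [0.0276,-0.0053,0,0],
  [0.0276,-0.0053,0,0],
  [0.0276,-0.0053,0,0],
  [0.0276,-0.0053,0,0],
  [0.0276,-0.0053,0,0],
])

```text
time_s: 37.25
ee_pos: [0.5213, 0.1081, 0.2596]
eef_rot: [-180.0, 0.0, 68.5]
wrist_force: [-0.5, 0.0, -0.1]
width: 0.041
```

Request:
arm_command([
  [0.0276,-0.0053,0,0],
  [0.0276,-0.0053,0,0],
  [0.0276,-0.0053,0,0],
  [0.0276,-0.0053,0,0],
  [0.0276,-0.0053,0,0],
  [0.0276,-0.0053,0,0],
  [0.0276,-0.0053,0,0],
  [0.0276,-0.0053,0,0],
  [0,0,0,0],
  [0,0,0,0],
  [0,0,0,0],
])

```text
time_s: 38.17
ee_pos: [0.5638, 0.3268, 0.2594]
eef_rot: [180.0, 0.1, 68.4]
wrist_force: [-0.1, -0.6, -1.2]
width: 0.0411
```

```bash
python3 -c "
from h import *
plan((.5656,.3272,.101),68,.02)
"
```

```text
pos [0.5638 0.3268 0.2594] rot [179.9923   0.1171  68.3874] w 0.041121422318019164 F [-0.0689 -0.5532 -1.2043] t 38.1667
turn 0.0068 = 1 x 0.0068; then shift [0.001  0.0015 0.1584] = 8 x [0.0001 0.0002 0.0198]
```

Request:
arm_command([
  [0.001,0.001,0.02,0.005],
  [0,0,0.02,0],
  [0,0,0.02,0],
  [0,0,0.02,0],
  [0,0,0.02,0],
  [0,0,0.02,0],
  [0,0,0.018,0],
  [0,0,0.01,0],
  [0,0,0.005,0],
  [0,0,0.002,0],
  [0,0,0,0],
  [0,0,0,0],
])

```text
time_s: 39.17
ee_pos: [0.5656, 0.3282, 0.1063]
eef_rot: [180.0, -0.1, 68.0]
wrist_force: [-0.2, 0.1, -1.7]
width: 0.0412
```

Request:
arm_command([
  [0,0,0,0],
  [0,0,0,0],
])

```text
time_s: 39.33
ee_pos: [0.5654, 0.3285, 0.1061]
eef_rot: [180.0, -0.1, 68.0]
wrist_force: [0.0, 0.3, -0.5]
width: 0.041
```

Request:
arm_command([
  [0,0,0.002,0],
  [0,0,0.001,0],
  [0,0,0.001,0],
  [0,0,0.001,0],
  [0,0,0,0],
  [0,0,0,0],
])

```text
time_s: 39.83
ee_pos: [0.5651, 0.3283, 0.1004]
eef_rot: [-180.0, -0.0, 68.0]
wrist_force: [-0.8, 0.5, 1.3]
width: 0.0412
```

Contact at the pick height. I'll release, retreat and move aside to check the result.

Request:
arm_command([
  [0,0,0,0],
  [0,0,0,0],
  [0,0,0,0],
  [0,0,0,0],
  [0,0,0,0],
  [0,0,0,0],
], claw=1)

```text
time_s: 40.33
ee_pos: [0.5651, 0.3282, 0.1003]
eef_rot: [180.0, 0.0, 68.0]
wrist_force: [0.5, -0.7, 0.5]
width: 0.073
```

Request:
arm_command([
  [0,0,-0.02,0],
  [0,0,-0.02,0],
  [0,0,-0.02,0],
  [0,0,-0.02,0],
  [0,0,-0.02,0],
  [0,0,-0.025,0],
  [0,0,-0.025,0],
  [0,0,-0.025,0],
  [0,0,-0.025,0],
  [0,0,-0.025,0],
  [0,0,0,0],
])

```text
time_s: 41.25
ee_pos: [0.5666, 0.3283, 0.3305]
eef_rot: [179.8, -0.3, 68.0]
wrist_force: [0.7, 0.2, 0.1]
width: 0.0865
```

Request:
arm_command([
  [-0.04,0,0,0],
  [-0.04,0,0,0],
  [-0.04,0,0,0],
  [-0.04,0,0,0],
  [-0.04,0,0,0],
  [-0.04,0,0,0],
  [-0.04,0,0,0],
  [-0.04,0,0,0],
  [0,0,0,0],
  [0,0,0,0],
])

```text
time_s: 42.08
ee_pos: [0.4451, 0.0304, 0.3254]
eef_rot: [-179.9, -0.3, 67.8]
wrist_force: [-0.1, 0.4, 1.0]
width: 0.0868
```

```bash
python3 -c "
from h import *
print(bot.state()['ee_pos'])
c,im=snap('wrist','w6'); np.savez('w6.npz',**c)
ct,t=snap('top','top3'); _,s=snap('scene','s3')
a=cv2.resize(t[160:260,100:240],(560,400),interpolation=3)
cv2.imwrite('pics/end_t.png',a)
for n,p in dict(can=(.5657,.3275,.086),jar=(.5376,.2577,.058),beak=(.5102,.1888,.076),bot=(.482,.1204,.104)).items(): q=proj(ct,p);print(n,proj(c,p),q,(q-[100,160]+.4)*4)
"
```

```text
[0.4451 0.0304 0.3254]
can [ 281.642  -222.0655] [128.9804 202.5751] [117.5217 171.9002]
jar [281.9449 -80.3982] [157.7427 214.3487] [232.5707 218.9947]
beak [282.5398   7.0055] [180.8826 223.5604] [325.1303 255.8418]
bot [282.1334  90.8229] [204.0228 233.1129] [417.6912 294.0514]
```

View pics/w6.png

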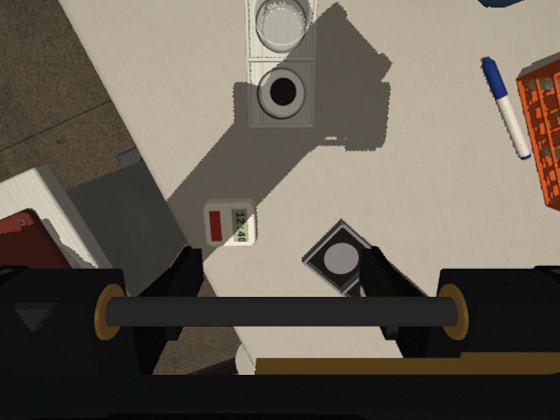

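View pics/end_t.png

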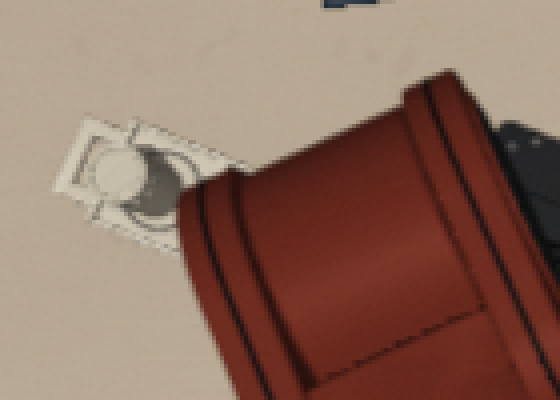

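Wrist view: bottle cap at (283,92) and beaker near (282,20), both upright in their wells. Top view: canister top at (118,172), as predicted. The arm hides the jar, so I'll swing away and check once more.

Request:
arm_command([
  [-0.035,0.017,0,0],
  [-0.035,0.017,0,0],
  [-0.035,0.017,0,0],
  [-0.035,0.017,0,0],
  [-0.035,0.017,0,0],
  [-0.035,0.017,0,0],
  [-0.035,0.017,0,0],
  [-0.035,0.017,0,0],
  [-0.035,0.017,0,0],
  [0,0,0,0],
  [0,0,0,0],
])

```text
time_s: 43.15
ee_pos: [0.4374, -0.297, 0.336]
eef_rot: [178.0, 0.5, 67.9]
wrist_force: [1.1, 0.1, -0.6]
width: 0.0871
```

```bash
python3 -c "
from h import *
print(bot.state()['ee_pos'])
ct,t=snap('top','top4'); cs,s=snap('scene','s4')
a=cv2.resize(t[160:260,100:240],(560,400),interpolation=3); b=cv2.resize(s[150:230,180:250],(350,400),interpolation=3)
cv2.imwrite('pics/end2.png',np.hstack([a[:,:440],b]))
r=[]
for k,im,lim in((ct,t,280),(cs,s,270)):
    m=cv2.inRange(cv2.cvtColor(im,cv2.COLOR_BGR2HSV),(18,150,80),(30,255,255)); m[:,lim:]=0; m[:180 if k is ct else 140]=0
    n,l,st,ce=cv2.connectedComponentsWithStats(m); i=1+np.argmax(st[1:,4]); print(ce[i],st[i]); r.append(ray(k,ce[i]))
print('jar lid',tri(r))
"
```

```text
[ 0.4374 -0.297   0.336 ]
[158.455 214.346] [151 207  16  16 211]
[208.9722 173.9722] [205 172  10   6  36]
jar lid (array([0.5365, 0.2583, 0.0538]), np.float64(0.0020943879269187207))
```

View pics/end2.png

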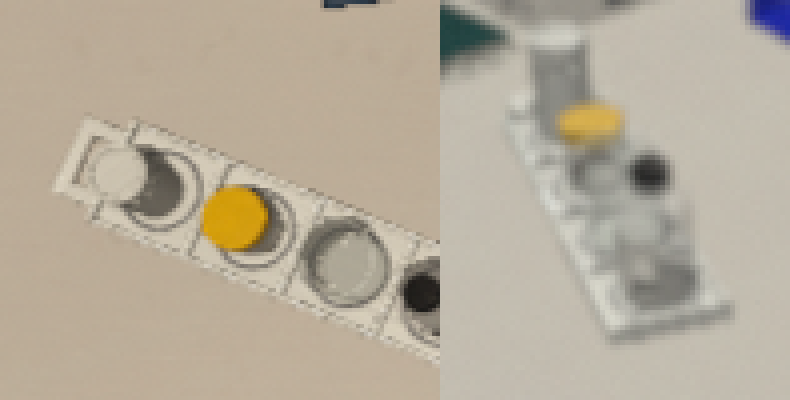

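All four stand upright in the carrier. From the tab: canister (118,172), jar lid (235,217), beaker (347,258), bottle cap (420,292). The arm is clear.

```bash
python3 -c "
from plant import bot
print(bot.job_done())"
```

```text
the job is handed in; nothing more can be done
None
```

All four containers are in the carrier in reverse order, and I handed the job in at about 43 s of the 115 s allowed. From the carrier's tab they stand: canister, jar, beaker, bottle. Each was gripped across the row, lowered until it touched the well floor, and then released.

- **Placement:** In the last top, scene and wrist pictures all four look upright, and the cap, lid and rim positions match the well centres to within a few millimetres. The gripper released at most about 2 mm from each well centre.
- **Heights:** The gripper let go at its pick-up height, within 1 mm, for each one. The jar lid triangulated at z ≈ 0.054 m, against 0.058 m from the text. That gap is within the error of the coarse scene view, where the two rays missed each other by 2 mm. The carrier floors came out at 2–4 mm rather than 6 mm, for the same kind of reason.
- **Forces:** The jar briefly pressed on the floor with about 12 N. I backed off before releasing it. No other reading at the end of a move was above 5 N.
- **At hand-in:** The arm was clear of everything, and no check failed.

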